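# Lock the key into its rack slot with the sprung slide

## Task

Lock the house key into the rack: push the sprung slide of the slot in which the key lies well past its stop pin, then let it go so that it springs back and latches at mid position. Just push the tab with the fingertips; nothing is to be picked up, and the other two slides, the things in the slots and everything else on the console stay as they are. Finish with the robot clear of everything.

Things in the scene. Friction and masses are not known exactly. Their poses are not given: they have to be found in the camera images.
- rack: Fixed key rack of brown wood lying flat, 240 (its x) x 260 mm (its y), deck 20 mm high. Origin: centre of underside. +x runs from the push tabs to the slots, away from the robot (yaw up to 0.45 rad); +y is left. Three slots side by side at y = +80 (left), 0 (middle), -80 mm (right), each 106 x 42 mm, from x = 2 to 108 mm, floor 8 mm up. A steel slide lies before each slot.
- key_mid (a point): Centre of the loose house key: steel, 64 mm long, 4 mm thick, round bow 29 mm across with a small hole towards the slide, 9 mm wide toothed blade. It lies flat in one of the three slots (which one varies), centred about 55 mm along the rack's +x. 20 g.
- opener_mid (a point): Centre of the chrome bottle opener, 83 x 36 x 5 mm, square head with a big opening and a straight handle, lying in another slot. Leave alone.
- stick_mid (a point): Centre of the dark metal memory stick, 53 x 19 x 8 mm, lying in the third slot. Leave alone.
- dish: White porcelain dish, 110 mm across, 30 mm high, beside the rack's left edge. Leave alone.
- torch: Orange plastic torch lying beyond the rack's far edge, about 147 mm long, 44 mm thick. Leave alone.
- jar: Glass jar with metal screw lid, 72 mm across, 100 mm high, beside the rack's right edge. Leave alone.
- spec_case: Grey spectacle case, 155 x 58 x 36 mm, on the right side of the console. Leave alone.
- clothes_brush: Small brush with a wooden handle lying on the left side of the console. Leave alone.
- slot_left (a point): Centre of the floor of the left slot (rack frame x 55, y 80, z 8 mm); its axes are the rack's.
- tab_left (a point): Middle of the near (-x) face of the left slide's upright push tab, 45 mm up; moves with the slide, axes as the rack's. Tab: 34 mm wide (y), 10 mm thick (x), top 62 mm up. At rest this face is at rack x = -55 mm, y = 80; before it only bare deck (20 mm high) to x = -120. Push this face to +x with fingertips 28 to 45 mm above the console.
- slide_left (a joint): Travel of the left slide to the rack's +x, m: 0 at rest, 0.055 at the end stop. Spring back: 2.4 N at 0, 5.7 N at the end. Its tooth passes a small sprung brass stop pin (rack x 13.5 mm, 28 mm left of the slot's centre, 32 mm high) at about 0.032; let go beyond that, it springs back and latches on the pin at about 0.030, covering 30 mm of the slot; let go sooner, it returns to 0.
- slot_middle (a point): Centre of the floor of the middle slot (rack frame x 55, y 0, z 8 mm); its axes are the rack's.
- tab_middle (a point): Middle of the near (-x) face of the middle slide's upright push tab, 45 mm up; moves with the slide, axes as the rack's. Tab: 34 mm wide (y), 10 mm thick (x), top 62 mm up. At rest this face is at rack x = -55 mm, y = 0; before it only bare deck (20 mm high) to x = -120. Push this face to +x with fingertips 28 to 45 mm above the console.
- slide_middle (a joint): Travel of the middle slide to the rack's +x, m: 0 at rest, 0.055 at the end stop. Spring back: 2.4 N at 0, 5.7 N at the end. Its tooth passes a small sprung brass stop pin (rack x 13.5 mm, 28 mm left of the slot's centre, 32 mm high) at about 0.032; let go beyond that, it springs back and latches on the pin at about 0.030, covering 30 mm of the slot; let go sooner, it returns to 0.
- slot_right (a point): Centre of the floor of the right slot (rack frame x 55, y -80, z 8 mm); its axes are the rack's.
- tab_right (a point): Middle of the near (-x) face of the right slide's upright push tab, 45 mm up; moves with the slide, axes as the rack's. Tab: 34 mm wide (y), 10 mm thick (x), top 62 mm up. At rest this face is at rack x = -55 mm, y = -80; before it only bare deck (20 mm high) to x = -120. Push this face to +x with fingertips 28 to 45 mm above the console.
- slide_right (a joint): Travel of the right slide to the rack's +x, m: 0 at rest, 0.055 at the end stop. Spring back: 2.4 N at 0, 5.7 N at the end. Its tooth passes a small sprung brass stop pin (rack x 13.5 mm, 28 mm left of the slot's centre, 32 mm high) at about 0.032; let go beyond that, it springs back and latches on the pin at about 0.030, covering 30 mm of the slot; let go sooner, it returns to 0.
There are look-alikes about, which are no part of the job. What is shaped like the part that bears key_mid but brown or pink is not meant.

How it is judged:
By the outcome, as a careful person would: the job done as asked, in the order asked, and still so for the second after the job is handed in, with the robot touching nothing.
It also fails if it takes over 35 s, if anything falls off the work surface, if the arm or the gripper's body presses on something with over 40 N, if the wrist force passes 120 N, or if a joint passes its speed limit or range.

## Robot

A 6-joint arm with a two-finger parallel gripper is mounted at the origin on the work surface. World frame = base frame: x ahead of the robot, y to its left, z up, the work surface at z = 0. Lengths are in m, angles in degrees, forces in N, time in s.
With the tool pointing down it reaches from about 0.25 to 0.725 m from the base axis. Payload 9.7 kg.
Tool frame: the origin (TCP) lies midway between the tips of the shut fingers; the grasp point (between the pads) lies 19 mm behind it; z points along the fingers, y is the direction in which the jaws open and shut (so a half turn about z gives the same grasp; the last joint's range is limited). The gripper opens to 85 mm and grips with 20 to 120 N. Pads are 22 mm wide; open, the fingers measure 114 mm over their backs; the gripper's body (76 mm by 85 mm) begins 54 mm behind the grasp point. The pads swing forward as they close: fully open they stand 13 mm farther back than shut.
Start: joints at [65.833, 4.979, 10.078, 95.1, 0, 90], TCP at [0.225, 0.502, 0.231] pointing down, gripper open.
Joint ranges: [-179.16, 179.16], [-48.56, 103.87], [-65.8, 70.77], [-126.05, 130.52], [-82.76, 87.17], [-180, 180]. Speed limits (degrees/s): [127.2, 127.2, 147.25, 180, 180, 180].

## Interface

Orientations are given as [roll, pitch, yaw] about the fixed x, y, z axes, in that order (R = Rz(yaw) Ry(pitch) Rx(roll)).
In Python, from workcell import bot, camera, recognise gives the robot as it stands. The module is installed in compiled form; this text tells all that it offers.
- The arm moves only by the tool apply_moves, never from a script. Its argument "targets" is one flat list of numbers, 7 for each row, row after row: the shift along the world's x, y, z in units of 30 mm (1.0 is 30 mm), then the turn, a rotation vector about the world's x, y, z in units of 6 degrees (1.0 is 6 degrees), then the opening, from 0 (shut) to 1 (fully open). A call has 1 to 5 rows; each row is the pose to reach, as a shift and turn from the pose commanded when the call began; what a row does not reach only later rows make up. A row lasts 1/10 s, in which the tool goes at most 50 mm and 8.59 degrees, less where a joint would pass 70% of its speed; a pose out of reach is approached as far as the arm can. A call with a gripper value outside its range is refused whole. The fingers move at their own pace and stop on an object; "newtons" is the grip in N (left out, the last holds). Time passes only in rows, so rows that repeat a pose let the fingers close. It gives the time, the measured TCP pose, the force and the opening at its end, in the units of the state.
- bot.get_obs(): the state, without advancing time (a new reading comes with each control period).
- camera(name): name is "side" or "top" or "wrist"; returns a dict with "img" (400x640x3 uint8, red, green, blue), "intrinsics" (3x3 intrinsics, pixels), "origin" and "rotation" of the camera in the world. Camera axes: x right, y up, looking along -z (the intrinsics and any distortion apply to the point x, -y, -z); pixel columns grow to the right and rows downward; lengths in m; the calibration is good to about 2 mm. A picture is of the moment at which its call begins. There is no depth.
- bot.job_done(): hands the job in, once; it reports no verdict.
Trained networks look in the newest picture that a camera, given by its name, has taken for a name from the list of things; names that differ only in an ending like _2 or _b are one class to them, and where a whole thing is asked for, a point or a joint stands for the part that bears it (a point fixed in the world has none). Each returns a list of dicts, best first, with "conf" (0 to 1); they miss things now and then, are a little off and sometimes report something else, mostly with a low value. They report only what shows in the picture. A call takes as long as a camera call. They do not tell look-alikes from the thing itself.
- recognise(query, camera): "box" ([left, top, right, bottom] in pixels, round what is visible of it).
The state is a dict: "time": time; "q": joint angles; "qd": joint speeds; "joint_efforts": joint torques, N m; "ee_pos": TCP position; "tcp_rot": TCP orientation; "wrist_force": force on the tool from outside, world axes, zero at the start; "torque": the same for the moment, N m; "opening": finger opening in m.
Only numpy, scipy, OpenCV 4.12 (cv2) and the standard library are available. Lean on these libraries where they do the work, as an engineer would, in place of code of your own. Each camera call takes 0.05 s, during which the arm holds its last target.

## Working session

There is one attempt and no reset: what is moved stays moved. The work goes in short steps, Python scripts to look and compute and a tool call to move; the robot and the scene stay as the last step left them, time stands still between calls to the robot, and variables do not carry over. Pictures are saved under pics/ and viewed, and the job is handed in when it is done.

Besides the shell and the picture viewer there is one more tool, called after ">>>" as name(argument=value, ...) on one line, values as JSON. apply_moves: Moves the arm, as the interface text tells. Its arguments: {"type":"object","properties":{"targets":{"type":"array"},"newtons":{"type":"number"}},"required":["targets"]}

```bash
mkdir -p pics
python3 - <<'E'
from workcell import bot,camera,recognise
import cv2,numpy as np,pickle
o=bot.get_obs();print(o['time'],o['ee_pos'],o['tcp_rot'],o['opening'])
d={}
for n in['top','side']:
    c=camera(n);d[n]=c;cv2.imwrite(f'pics/{n}0.png',c['img'][:,:,::-1]);print(n,c['intrinsics'],c['origin'],c['rotation'],[k for k in c])
    for q in['rack','key_mid','opener_mid','stick_mid','tab_left','jar','dish']:
        print(q,[(np.round(r['box']),round(r['conf'],2)) for r in recognise(q,n)])
pickle.dump(d,open('d.pkl','wb'))
E
```

```text
0.0 [0.22507604 0.50158914 0.23058716] [-1.79923994e+02 -8.31263141e-04  1.55832070e+02] 0.08530215025113302
top [[486.59498632   0.         325.78026582]
 [  0.         486.59498632 205.33277228]
 [  0.           0.           1.        ]] [0.36755709 0.00326819 1.48745018] [  7.34098746   1.10647491 -89.8030708 ] ['img', 'intrinsics', 'origin', 'rotation']
rack [(array([243., 156., 348., 253.]), 0.56), (array([320., 184., 333., 210.]), 0.41)]
key_mid [(array([303., 269., 310., 292.]), 0.7), (array([370., 155., 382., 179.]), 0.59)]
opener_mid [(array([310., 215., 330., 231.]), 0.45), (array([321., 187., 333., 214.]), 0.43)]
stick_mid [(array([278., 173., 283., 185.]), 0.49)]
tab_left [(array([260., 190., 279., 212.]), 0.8), (array([285., 203., 304., 221.]), 0.71), (array([243., 153., 351., 255.]), 0.26)]
jar [(array([351., 198., 382., 222.]), 0.86)]
dish [(array([208., 167., 247., 202.]), 0.59)]
side [[402.28555744   0.         324.36556866]
 [  0.         402.28555744 200.76446188]
 [  0.           0.           1.        ]] [0.39941706 0.92799677 1.1119452 ] [  42.34276927    0.7931392  -172.92989813] ['img', 'intrinsics', 'origin', 'rotation']
rack [(array([261., 202., 357., 288.]), 0.82)]
key_mid [(array([289., 228., 309., 239.]), 0.44)]
opener_mid [(array([261., 203., 355., 284.]), 0.7), (array([302., 217., 315., 221.]), 0.55)]
stick_mid [(array([277., 247., 292., 254.]), 0.51)]
tab_left [(array([296., 254., 316., 267.]), 0.49)]
jar [(array([315., 176., 330., 208.]), 0.62)]
dish [(array([249., 211., 283., 244.]), 0.62)]
```

Run:
```python
import cv2
a=cv2.imread('pics/top0.png');cv2.imwrite('pics/top0c.png',cv2.resize(a[140:300,200:400],None,fx=4,fy=3.75,interpolation=2)if 0 else cv2.resize(a[145:290,210:400],None,fx=4,fy=4,interpolation=2))
b=cv2.imread('pics/side0.png');cv2.imwrite('pics/side0c.png',cv2.resize(b[170:310,230:380],None,fx=4,fy=4,interpolation=2))
```

```text
(no output)
```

View pics/top0.png

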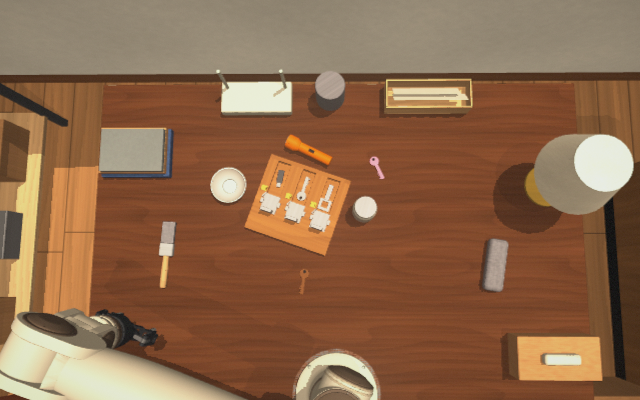

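View pics/top0c.png

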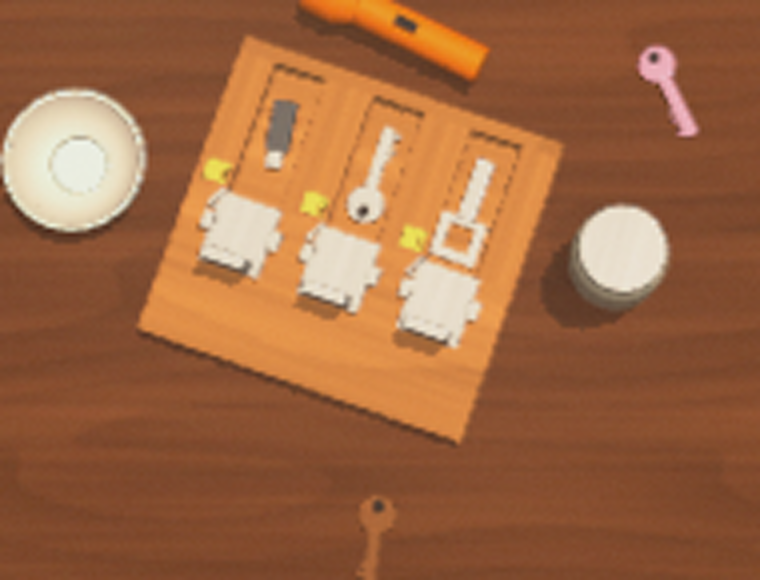

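View pics/side0c.png

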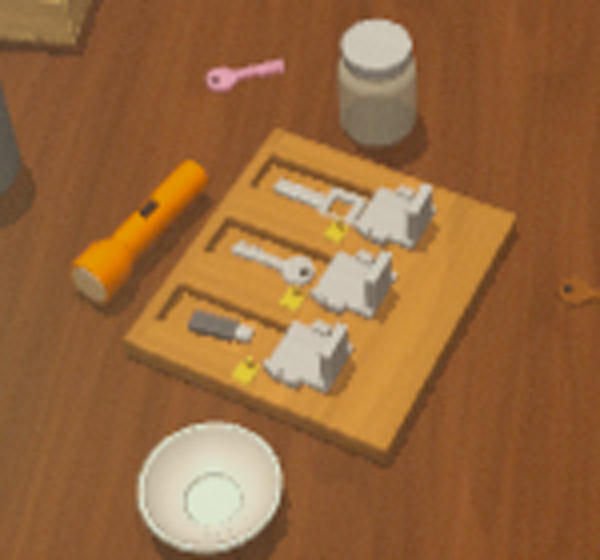

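The three key shapes are steel in the middle slot (top pic ≈ (303,187)), brown at (304,280) and pink at (376,167). The crop confirms the steel one in the middle slot is the key meant, so I push the middle slide. Next I fit the rack pose.

```bash
cat > h.py <<'E'
import numpy as np
from scipy.spatial.transform import Rotation as R
def proj(c,P):
    P=np.atleast_2d(P);p=(P-c['origin'])@R.from_euler('xyz',c['rotation'],degrees=True).as_matrix()
    K=c['intrinsics'];return np.c_[K[0,2]+K[0,0]*p[:,0]/-p[:,2],K[1,2]+K[1,1]*-p[:,1]/-p[:,2]]
def rk(v,p): 
    p=np.atleast_2d(p);c,s=np.cos(v[2]),np.sin(v[2]);return np.c_[v[0]+c*p[:,0]-s*p[:,1],v[1]+s*p[:,0]+c*p[:,1],p[:,2]]
E
python3 - <<'E'
from h import *
import pickle,cv2
from scipy.optimize import least_squares
d=pickle.load(open('d.pkl','rb'))
C=np.array([[.12,.13,.02],[.12,-.13,.02],[-.12,.13,.02],[-.12,-.13,.02]])
o={'top':np.array([[248,37],[563,145],[138,328],[460,441]])/4+[210,145],'side':np.array([[128,340],[280,128],[385,453],[516,215]])/4+[230,170]}
vs={}
for ns in(['top'],['side'],['top','side']):
    r=least_squares(lambda v:np.concatenate([(proj(d[n],rk(v,C))-o[n]).ravel() for n in ns]),[.45,.05,-.3])
    print(ns,r.x,np.round(r.fun,1))
v=r.x;print('tab',rk(v,[-.055,0,.045]),np.degrees(v[2]))
T=[[x,y,z] for y in(.08,0,-.08) for x in(-.055,-.045) for y in(y-.017,y+.017) for z in(.062,)]
for n,(x,y,w,h) in {'top':(210,145,190,145),'side':(230,170,150,140)}.items():
    a=cv2.imread(f'pics/{n}0c.png')
    for p in np.r_[proj(d[n],rk(v,T)),proj(d[n],rk(v,C))]: cv2.circle(a,tuple(int(q) for q in (p-[x,y]+.5)*4),3,(255,0,0),-1)
    cv2.imwrite(f'pics/{n}0o.png',a)
E
```

```text
['top'] [ 0.56051434  0.11698961 -0.33509725] [-0.4 -0.3  0.5 -0.1 -0.2  0.   0.1  0.3]
['side'] [ 0.55705269  0.12061468 -0.33983045] [-0.8 -0.2 -0.5 -0.1  0.5 -0.3  0.8  0.4]
['top', 'side'] [ 0.55904757  0.11820509 -0.33674017] [-0.7  0.1  0.1  0.5 -0.6  0.4 -0.4  0.9 -1.2 -0.7 -1.1 -0.6  0.1 -1.1
  0.2 -0.3]
tab [[0.50713654 0.13637775 0.045     ]] -19.29379069030591
```

View pics/top0o.png

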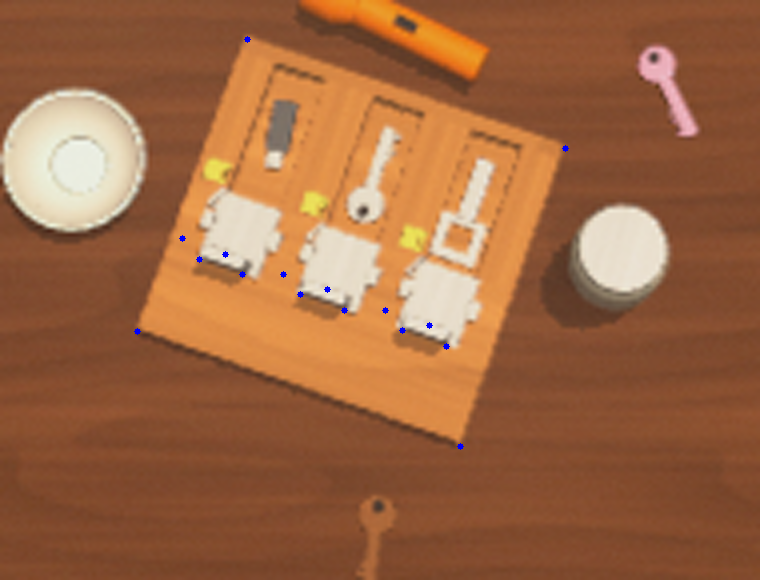

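View pics/side0o.png

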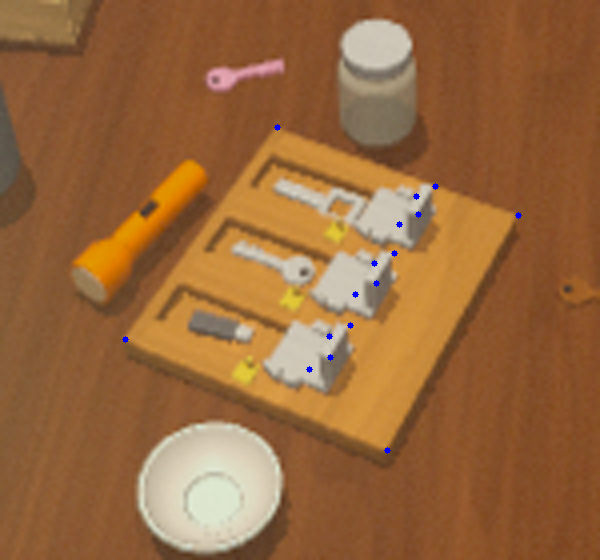

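>>> apply_moves(targets=[0.8,-1.2,-0.2,0,0,0.4,0,1.6,-2.4,-0.4,0,0,0.8,0,2.4,-3.6,-0.7,0,0,0.8,0,3.2,-4.8,-1.0,0,0,0.8,0,4.0,-6.0,-1.3,0,0,0.8,0], newtons=40)

```text
time: 1.3
ee_pos: [0.3458, 0.3204, 0.1921]
tcp_rot: [180.0, 0.0, 160.7]
wrist_force: [0.7, 1.0, -0.1]
opening: 0.0119
```

>>> apply_moves(targets=[0.8,-1.2,-0.3,0,0,0,0,1.7,-2.4,-0.6,0,0,0,0,2.6,-3.6,-0.9,0,0,0,0,3.5,-4.8,-1.2,0,0,0,0,4.1,-5.7,-1.4,0,0,0,0])

```text
time: 1.8
ee_pos: [0.4692, 0.1485, 0.1497]
tcp_rot: [-180.0, 0.0, 160.6]
wrist_force: [0.0, -0.2, -0.5]
opening: 0.0001
```

>>> apply_moves(targets=[0,0,0,0,0,0,0,0,0,0,0,0,0,0])

```text
time: 2.0
ee_pos: [0.4683, 0.1502, 0.1502]
tcp_rot: [-180.0, -0.0, 160.5]
wrist_force: [-0.3, -0.3, -0.4]
opening: 0.0001
```

>>> apply_moves(targets=[0,0,-1.0,0,0,0,0,0,0,-2.2,0,0,0,0,0,0,-2.2,0,0,0,0])

```text
time: 2.3
ee_pos: [0.4654, 0.1511, 0.0805]
tcp_rot: [-179.8, -0.3, 160.7]
wrist_force: [-1.1, -0.4, 0.3]
opening: 0.0001
```

Run:
```python
from workcell import bot,camera
import cv2
print(bot.get_obs()['ee_pos'])
for n,s in(('top',(slice(145,290),slice(210,400))),('side',(slice(150,300),slice(230,420)))):
    cv2.imwrite(f'pics/{n}1.png',cv2.resize(camera(n)['img'][s][:,:,::-1],None,fx=4,fy=4,interpolation=2))
cv2.imwrite('pics/wrist1.png',camera('wrist')['img'][:,:,::-1])
```

```text
[0.46539244 0.15107502 0.08052791]
```

View pics/side1.png

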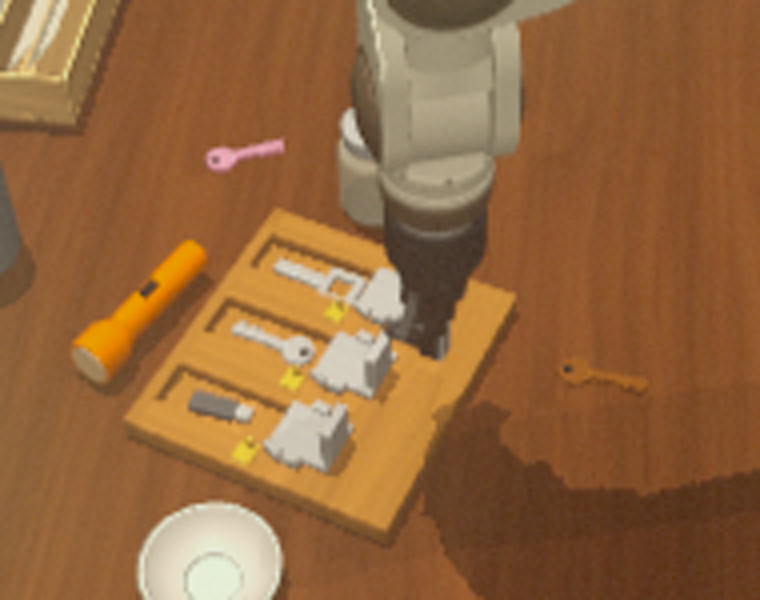

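View pics/wrist1.png

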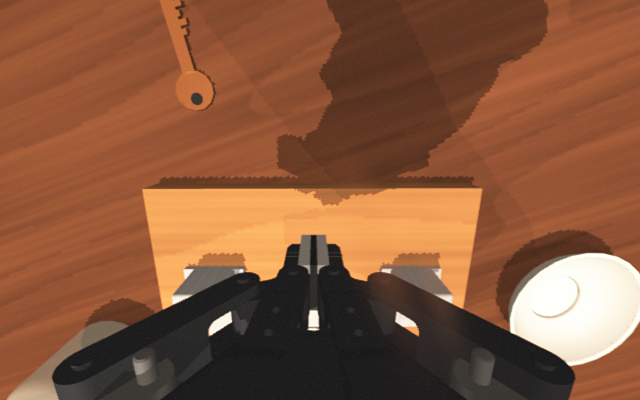

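>>> apply_moves(targets=[0,0,-0.8,0,0,0,0,0,0,-1.5,0,0,0,0,0,0,-1.5,0,0,0,0,0,0,-1.5,0,0,0,0])

```text
time: 2.85
ee_pos: [0.4688, 0.1512, 0.0412]
tcp_rot: [179.9, 0.1, 160.7]
wrist_force: [-0.8, 0.5, 0.9]
opening: -0.0
```

>>> apply_moves(targets=[0.4,-0.14,-0.1,0,0,0,0,0.7,-0.26,-0.1,0,0,0,0,0.95,-0.34,-0.1,0,0,0,0,1.2,-0.43,-0.1,0,0,0,0,1.2,-0.43,-0.1,0,0,0,0])

```text
time: 3.35
ee_pos: [0.505, 0.1377, 0.0364]
tcp_rot: [180.0, -0.0, 160.6]
wrist_force: [-2.1, 1.4, 2.7]
opening: -0.0003
```

>>> apply_moves(targets=[0.3,-0.1,0,0,0,0,0,0.6,-0.2,0,0,0,0,0,0.9,-0.31,0,0,0,0,0,1.15,-0.4,0,0,0,0,0,1.15,-0.4,0,0,0,0,0])

```text
time: 3.85
ee_pos: [0.5389, 0.1258, 0.0362]
tcp_rot: [180.0, -0.0, 160.6]
wrist_force: [-4.4, 2.9, 3.3]
opening: -0.0002
```

Run:
```python
from workcell import bot,camera
import cv2
o=bot.get_obs();print(o['ee_pos'],o['wrist_force'])
cv2.imwrite('pics/side2.png',cv2.resize(camera('side')['img'][150:300,230:420][:,:,::-1],None,fx=4,fy=4,interpolation=2))
```

```text
[0.53890696 0.12580862 0.03620953] [-4.38043639  2.88193836  3.29462767]
```

View pics/side2.png

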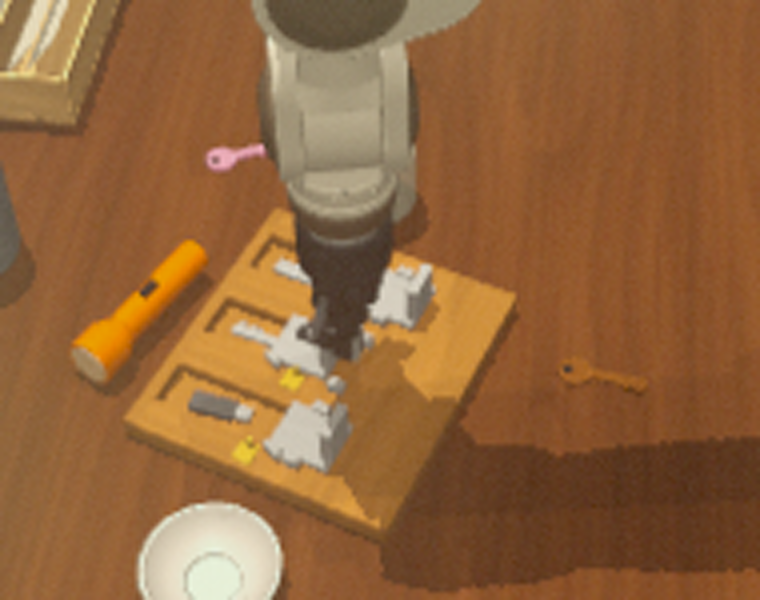

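About 5.1 N along the push gives roughly 45 mm of travel, well past the pin. Next I retract.

>>> apply_moves(targets=[-0.5,0.17,0,0,0,0,0,-1.0,0.35,0,0,0,0,0,-1.5,0.52,0,0,0,0,0,-2.0,0.7,0,0,0,0,0,-2.5,0.87,0,0,0,0,0])

```text
time: 4.4
ee_pos: [0.4631, 0.152, 0.0362]
tcp_rot: [-180.0, 0.1, 160.6]
wrist_force: [1.3, 0.0, 0.8]
opening: -0.0004
```

>>> apply_moves(targets=[0,0,1.0,0,0,0,0,0,0,2.4,0,0,0,0,-0.5,0.8,3.8,0,0,0,0,-1.5,1.8,4.4,0,0,0,0,-2.5,2.8,4.8,0,0,0,0])

```text
time: 4.9
ee_pos: [0.3886, 0.2367, 0.1824]
tcp_rot: [179.9, 0.2, 160.5]
wrist_force: [0.4, 1.6, -0.1]
opening: -0.0001
```

>>> apply_moves(targets=[-1.0,1.0,0.3,0,0,0,0,-1.8,2.0,0.5,0,0,0,0,-2.6,3.2,0.5,0,0,0,0,-2.6,3.2,0.5,0,0,0,0,-2.6,3.2,0.5,0,0,0,0])

```text
time: 5.4
ee_pos: [0.3102, 0.3325, 0.1952]
tcp_rot: [-180.0, 0.0, 160.8]
wrist_force: [-0.2, 0.5, 0.1]
opening: 0.0002
```

Run:
```python
from workcell import bot,camera
import cv2
o=bot.get_obs();print(o['ee_pos'],o['wrist_force'])
for n,s in(('top',(slice(145,290),slice(210,400))),('side',(slice(170,310),slice(230,380)))):
    cv2.imwrite(f'pics/{n}3.png',cv2.resize(camera(n)['img'][s][:,:,::-1],None,fx=4,fy=4,interpolation=2))
```

```text
[0.31016387 0.33248653 0.19515681] [-0.19909053  0.5056048   0.14288094]
```

View pics/side3.png

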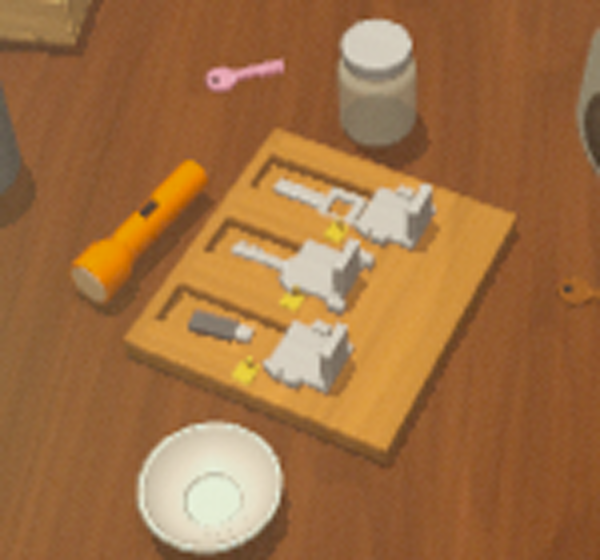

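View pics/top3.png

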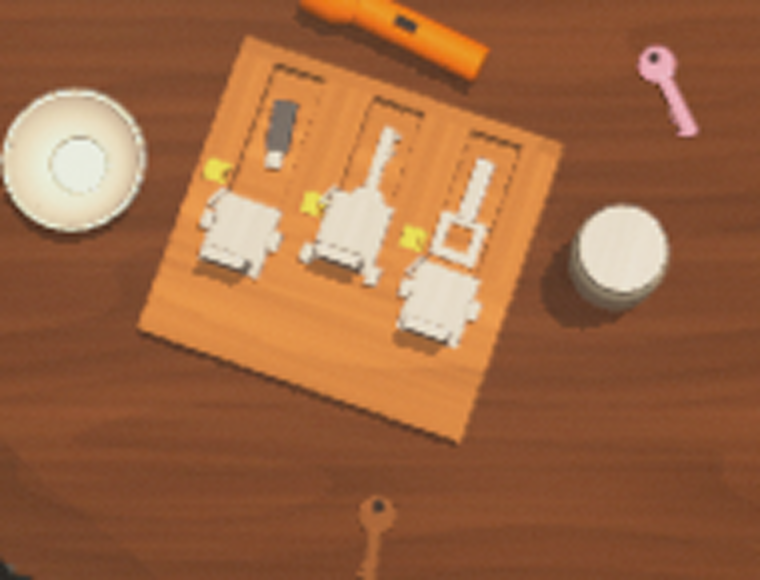

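The middle slide's tab edge has moved about 38 crop px, or about 29 mm, so it is latched. The other slides and items look unchanged, and the robot is clear.

```bash
python3 -c "
from workcell import bot
print(bot.job_done())"
```

```text
the job is handed in; nothing more can be done
None
```

The house key is locked in: the middle slide is latched at mid position over the key's bow, and the job is handed in. The steel key lay in the middle slot; the brown and pink look-alikes lie outside the rack.

- **Push:** I pushed the middle tab with shut fingertips about 36 mm above the console. Travel was about 45 mm, judged from the arm position and about 5 N along the push. I then backed straight off and moved clear.
- **Last checks:** The final top and side pictures show the slide at roughly 29 mm of travel. The other two slides, the things in the slots, and the dish, jar and torch look unchanged. The robot is clear, at about 0.20 m height with near-zero wrist force.
- **Limits of the checks:** The final pictures were crops around the rack, so I did not look again at the spectacle case and the clothes brush. The arm stayed high over that side of the console throughout. No check failed or disagreed. Robot time was about 5.5 s.

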